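# Secure the door panel and hold the frame up

## Robot

A 7-joint arm with a two-finger parallel gripper is mounted at the origin on a cart in front of the work surface, level with it; the furniture and walls round the work are solid. World frame = base frame: x ahead of the robot, y to its left, z up, the work surface at z = 0. Lengths are in mm, angles in degrees, forces in N, time in s.
With the tool pointing down it reaches from about 425 to 875 mm from the base axis. Payload 8.4 kg.
Tool frame: the origin (TCP) lies on the centre line of the jaws, within the pads' length; the fingertips stand 14 mm ahead of it and the grasp point (between the pads) lies 5 mm behind it (tip_reach is the distance from the TCP to the fingertips, in mm); z points along the fingers, y is the line along which they close (so a half turn about z gives the same grasp; the last joint's range is limited). The gripper opens to 87 mm and grips with 3 to 60 N. Pads are 19 mm wide; open, the fingers measure 117 mm over their backs; the gripper's body (75 mm by 190 mm) begins 51 mm behind the grasp point.
Start: joints at [63.472, 19.091, 2.286, 83.961, -0.768, 76.965, -3.352], TCP at [231.265, -607.438, 236.546] pointing down, gripper open.
Joint ranges: [-147.57, 147.57], [-21.85, 119.76], [-74.77, 79.35], [14.55, 137.4], [-85.83, 265.84], [4.83, 119.75], [-152.11, 152.11]. Speed limits (degrees/s): [127.2, 127.2, 159.86, 159.86, 180, 180, 180].

## Interface

Orientations are given as [roll, pitch, yaw] about the fixed x, y, z axes, in that order (R = Rz(yaw) Ry(pitch) Rx(roll)).
In Python, from cell import * gives the robot as it stands.
- The arm moves only by the tool play_rows, never from a script. Its argument "rows" is a list of rows, each an object of numbers: "x", "y", "z": the shift along the tool's x, y, z as a fraction of full scale; "roll": the turn about the tool's z as a fraction of full scale; "grip": the opening, from 0 (shut) to 1 (fully open). In form: [{"x": .., "y": .., "z": .., "roll": .., "grip": ..}, ...]. A call has 1 to 10 rows; each row shifts and turns the commanded pose from where the row before left it, along the tool's axes as they then stand; what a row does not reach is not made up. Full scale, the value 1, is 200 mm for a shift and 60 degrees for a turn. A row lasts 1/10 s, in which the tool goes at most 50 mm and 8.59 degrees, less where a joint would pass 70% of its speed; a pose out of reach is approached as far as the arm can. A call with a number of a shift or a turn outside -1 to 1 is refused whole. A call with a gripper value outside its range is refused whole. The fingers move at their own pace and stop on an object; the grip force is fixed at half the most. Time passes only in rows, so rows that do not move let the fingers close. It gives the time, the measured TCP pose, the force, the opening and the grip force at its end, in the units of the state.
- observe(): the state, without advancing time (a new reading comes with each control period).
- read_camera(name): name is "scene" or "top" or "wrist"; returns the picture (420x560x3 uint8, blue, green, red); there is no depth.
- camera_model(name): a dict with "fx", "fy", "cx", "cy" (pixels), "origin" and "orientation" of the camera in the world; the wrist camera has in their place "hand_eye" (4x4, takes a point from camera to tool coordinates, whose origin is the TCP and whose axes are the flange's). Camera axes: x right, y up, looking along -z (the intrinsics and any distortion apply to the point x, -y, -z); pixel columns grow to the right and rows downward; lengths in mm; the calibration is good to about 2 mm. A picture is of the moment at which its call begins: read the wrist's pose just before it. camera_model takes no time and is no camera call.
- hand_in(): hands the job in; it is judged then, once.
Trained networks look in the newest picture that a camera, given by its name, has taken for a name from the list of things; names that differ only in an ending like _2 or _b are one class to them, and where a whole thing is asked for, a point or a joint stands for the part that bears it (a point fixed in the world has none). Each returns a list of dicts, best first, with "score" (0 to 1); they miss things now and then, are a little off and sometimes report something else, mostly with a low value. They report only what shows in the picture. A call takes as long as a camera call.
- recognise(label, camera): "location" ([column, row] in pixels, amid what is visible of it).
- place_of(label, camera): "location" ([column, row] in pixels: a listed point, or the origin of a listed thing).
The state is a dict: "time": time; "qpos": joint angles; "dq": joint speeds; "effort": joint torques, N m; "eef_pos": TCP position; "tool_rot": TCP orientation; "contact_force": force on the tool from outside, world axes, zero at the start; "ft_torque": the same for the moment, N m; "grip_width": finger opening in mm; "grip_force": force on a finger pad.
Only numpy, scipy, OpenCV 4.12 (cv2) and the standard library are available. Lean on these libraries where they do the work, as an engineer would, in place of code of your own. Each camera call takes 0.05 s, during which the arm holds its last target. There are 200 camera calls.

## Task

Turn the turnbutton on the small hinged door frame fully across, so that its arm points straight over the loose panel and keeps it in. Then lift the frame by its front bar and hold it open at 45 degrees so that I can work on its underside, with the panel still seated; it falls shut if let go, so finish while still holding it by the bar there. Leave the other things on the bench where they are.

Things in the scene. Friction and masses are not known exactly. Their poses are not given: they have to be found in the camera images.
- stand: Oak baseboard fixed to the bench, 230 x 250 mm (from x = -100 to +130 mm, y = -125 to +125 mm in its own axes), top 30 mm above the bench; it carries the hinged door frame. Origin on the bench 15 mm nearer the robot than the board's centre; x points from the front bar to the hinge (away from the robot, turned up to 23 degrees clockwise or 34 anticlockwise), y to the left, z up. At its far end, at x = +100 mm, are the steel hinges.
- door_hinge (a point): Middle of the hinge line of the door frame, at (100, 0, 32) mm in the stand's axes. The point's axes turn with the frame: y along the hinge line (to the left), x away from the frame (from the front bar to the hinge), z square to the frame, up when it lies flat. The frame is oak, 200 mm deep (from the hinge towards the robot) x 240 mm wide x 24 mm thick, and lies flat on the baseboard at the start: underside 32 mm and top face 56 mm above the bench.
- door_angle (a joint): Angle of the door frame about its hinge, rad: 0 = flat on the baseboard, grows as the front edge is lifted (45 degrees = 0.785), stop at 1.5. Frame, bar and button weigh about 0.6 kg (0.4 to 0.85), the panel about 0.15 kg; nearly frictionless, so it falls shut when let go. Lifting at the bar takes about 2 to 5 N.
- bar_mid (a point): Middle of the bar of the steel D-handle on the front edge of the frame: round, 12 mm diameter, 110 mm long between its two posts, parallel to the hinge. Only fingers on this bar count as holding. The point lies at (-245, 0, 12) mm in door_hinge's axes, so 44 mm above the bench when the frame is flat. A 39 mm gap lies between the bar and the front edge of the frame; under the bar is open bench. The bar is round and can turn between the fingers.
- button (a joint): Angle of the steel turnbutton about its pivot screw, rad: 0 = parked, arm along the front rail (pointing to the right, -y of the stand); grows anticlockwise seen from above to its stop at 1.571 = arm pointing straight to the hinge, over the panel. Starts between 0 and 0.7. Friction 0.03 N m; it stays where it is left.
- button_pivot (a point): Top of the turnbutton's arm at its pivot, at (-180, 50, 33) mm in door_hinge's axes (65 mm above the bench when flat). The arm is 14 mm wide and its underside 1 mm above the frame's top face.
- button_knob (a point): Middle of the upright round finger peg at the end of the turnbutton's arm: 12 mm diameter, 40 mm from the pivot; it stands free from 11 mm below to 9 mm above this point, which is 76 mm above the bench when the frame is flat. Push it or pinch it.
- panel: Loose plywood panel, 126 (x) x 174 (y) x 10 mm with a raised middle field, lying in the rebate of the frame with 2 to 3 mm play; its far edge is tucked under a fixed lip at the hinge end. Origin at the centre of its underside.
- pocket (a point): Centre of the floor of the frame's rebate, where the panel's origin lies when seated (axes as door_hinge).
- screw_jar: Bystander: jar of screws with a red lid, 65 mm diameter, 85 mm high, in front of the stand to the left. Origin at its underside.
- block_plane: Bystander: block plane, 50 x 162 x 48 mm, at the right front of the bench. Origin at its underside.
- wax_tin: Bystander: round tin, 70 mm diameter, 29 mm high, to the right of the stand. Origin at its underside.
- offcut_b: Bystander: small oak offcut, 46 x 88 x 19 mm, in front of the stand to the right. Origin at its underside.
- pencil_red: Bystander: red carpenter's pencil, 172 mm long, at the front left. Origin at its underside.
- lid_box: Obstacle: oak tool box fixed on the bench to the left of the stand, at about x = 0.39 to 0.71 m, y = 0.10 to 0.32 m. Its lid stands open along the side next to the stand and reaches 0.26 m above the bench; a glue bottle 0.23 m high stands behind it. Pass over it. Origin at its underside.

How it is judged (in metres and radians):
On the way, in this order (a step that is already met when the one before it is completed fails the run):
1. the turnbutton is turned fully across the panel while the frame still lies flat (value of joint button above 1.35 rad and value of joint door_angle below 0.12 rad and x of panel in the frame of pocket between -0.012 and 0.012 m and y of panel in the frame of pocket between -0.012 and 0.012 m and z of panel in the frame of pocket between -0.004 and 0.008 m), for 0.2 s.
2. the frame is lifted by the bar and held open at 45 degrees (value of joint door_angle between 0.698 and 0.873 rad and velocity of joint door_angle between -0.1 and 0.1 rad/s and contact force between the fingers and bar above 1 N), for 0.3 s.
At the end, for the whole second after the job is handed in: Fingers hold the bar (over 1 N), the frame stands still at 45 degrees within 5; the turnbutton is across (over 1.35 of 1.57 rad); the panel is in its rebate (within 12 mm sideways, 8 mm off its floor); the bystanders are within 30 mm of where they were (all of step 2 and value of joint button above 1.35 rad and x of panel in the frame of pocket between -0.012 and 0.012 m and y of panel in the frame of pocket between -0.012 and 0.012 m and z of panel in the frame of pocket between -0.004 and 0.008 m and distance of each of screw_jar, block_plane, wax_tin, pencil_red, offcut_b from where it was at the start of the episode below 0.03 m); the arm keeps its last pose, push and grip.
It also fails if it takes over 54 s, if anything falls off the work surface, if the arm or the gripper's body presses on something with over 40 N, if the wrist force passes 120 N, or if a joint passes its speed limit or range.

## Working session

There is one attempt and no reset: what is moved stays moved. The work goes in short steps, Python scripts to look and compute and a tool call to move; the robot and the scene stay as the last step left them, time stands still between calls to the robot, and variables do not carry over. Pictures are saved under pics/ and viewed, at most 10 in all, crops included, and the job is handed in when it is done.

Besides the shell and the picture viewer there is one more tool, called as name(argument=value, ...) on one line, values as JSON. play_rows: Moves the arm, as the interface text tells. Shift numbers are shares of 200 mm and turn numbers shares of 60 degrees, none past 1 either way. Its arguments: {"type":"object","properties":{"rows":{"type":"array"}},"required":["rows"]}

```bash
mkdir -p pics; ls; cat > h.py <<'E'
from cell import *
import numpy as np, cv2
from scipy.spatial.transform import Rotation as R
def cam(name):
    m=camera_model(name)
    if 'hand_eye' in m:
        s=observe(); H=np.array(m['hand_eye']); T=np.eye(4)
        T[:3,:3]=R.from_euler('xyz',s['tool_rot'],degrees=True).as_matrix(); T[:3,3]=s['eef_pos']
        T=T@H; return m,T[:3,:3],T[:3,3]
    o=np.array(m['orientation'],float)
    Rm=o if o.shape==(3,3) else R.from_euler('xyz',o,degrees=True).as_matrix()
    return m,Rm,np.array(m['origin'],float)
def at_z(c,px,z):
    m,Rm,o=c
    d=Rm@np.array([(px[0]-m['cx'])/m['fx'],-(px[1]-m['cy'])/m['fy'],-1])
    return o+d*(z-o[2])/d[2]
def pix(c,p):
    m,Rm,o=c; q=Rm.T@(np.array(p)-o)
    return np.array([m['cx']+m['fx']*q[0]/-q[2],m['cy']-m['fy']*q[1]/-q[2]])
E
python3 - <<'E'
from h import *
print(observe())
for n in('top','scene','wrist'): print(n,camera_model(n))
Z=dict(bar_mid=44,button_pivot=65,button_knob=76,door_hinge=32,stand=0,pocket=40,screw_jar=0,offcut_b=0)
for n in('top','scene'):
    cv2.imwrite(f'pics/{n}0.png',read_camera(n)); c=cam(n)
    for k,z in Z.items():
        for r in place_of(k,n)[:2]: print(n,k,round(r['score'],2),np.round(r['location']),np.round(at_z(c,r['location'],z)))
E
```

```text
pics
{'time': 0.0, 'qpos': array([63.47403443, 19.13233771,  2.28600276, 84.01109154, -0.76667269,
       76.96382967, -3.34897179]), 'dq': array([ 0.00424032,  0.03165789, -0.05710956, -0.019326  , -0.03748776,
        0.05215971, -0.01499211]), 'effort': array([ 1.81409664e-04, -6.56353498e+01,  1.33508932e+00, -4.03803527e+01,
       -5.98369120e-02,  4.48083167e-02,  1.64835787e-04]), 'eef_pos': array([ 231.06578793, -607.07573264,  235.65277792]), 'tool_rot': array([-1.79908303e+02,  7.79860221e-03,  2.08429973e+01]), 'contact_force': array([-1.35208781, -0.15288678, -0.16984039]), 'ft_torque': array([ 0.03782116,  0.0147244 , -0.01366044]), 'grip_force': 0.0, 'grip_width': 86.985370951781}
top {'fx': 406.5988507837343, 'fy': 406.5988507837343, 'cx': 287.7258475690401, 'cy': 211.1954049588363, 'origin': array([ 426.41735151,  -82.01447408, 1321.63906788]), 'orientation': array([  5.946386  ,   0.47510541, -91.6861983 ])}
scene {'fx': 523.2851901435463, 'fy': 523.2851901435463, 'cx': 287.65963874768585, 'cy': 208.54039214784729, 'origin': array([1012.22677613,  542.87906788, 1215
[... 697 characters left out ...]
ob 0.43 [320. 240.] [ 467. -171.   76.]
top door_hinge 0.69 [302. 149.] [ 763. -129.   32.]
top screw_jar 0.71 [288. 219.] [539. -77.   0.]
top screw_jar 0.68 [252. 229.] [509.  44.   0.]
top offcut_b 0.55 [317. 240.] [ 468. -167.    0.]
scene bar_mid 0.98 [300. 203.] [527. -82.  44.]
scene button_pivot 0.41 [286. 224.] [602. -38.  65.]
scene button_knob 0.73 [276. 209.] [602. -84.  76.]
scene button_knob 0.28 [299. 204.] [543. -65.  76.]
scene door_hinge 0.72 [214. 238.] [ 771. -123.   32.]
scene door_hinge 0.33 [296. 180.] [ 485. -159.   32.]
scene stand 0.58 [285. 225.] [585. -70.  -0.]
scene screw_jar 0.2 [233. 135.] [ 536. -426.    0.]
scene offcut_b 0.95 [293. 178.] [ 475. -189.    0.]
```

```bash
python3 - <<'E'
import cv2
a=cv2.imread('pics/top0.png')[110:300,190:440]
cv2.imwrite('pics/top0c.png',cv2.resize(a,None,fx=3,fy=3,interpolation=cv2.INTER_CUBIC))
E
```

```text
(no output)
```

View pics/top0c.png

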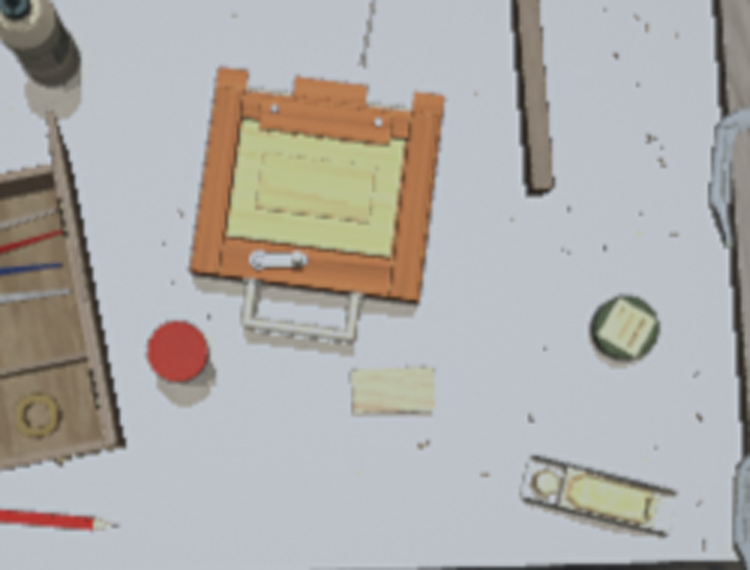

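View pics/scene0.png

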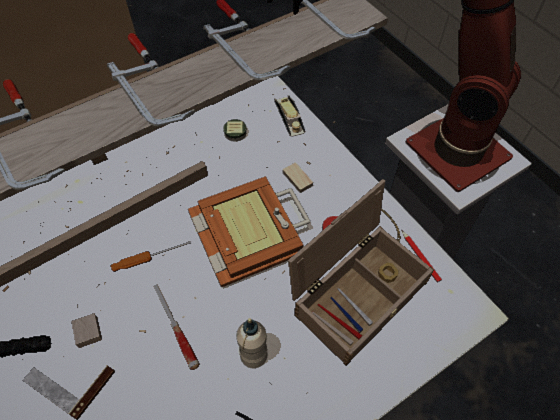

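The top crop shows the bar around crop (300,333), which is full-image (290,221). The pivot is at (276,197) and the knob at (289,197), so the button is near parked. The frame is turned slightly clockwise, with the jar at its left front and the offcut at its right front. The scene view agrees with this.

```bash
python3 - <<'E'
from h import *
c=cam('top')
f=lambda x,y,z: at_z(c,(190+x/3,110+y/3),z)
for n,p in dict(barL=(247,328,44),barR=(355,340,44),piv=(260,260,65),knob=(299,260,76),panelFL=(228,240,50),panelFR=(393,256,50),panelBL=(242,122,50),panelBR=(406,140,50)).items(): print(n,f(*p).round())
s=observe();print(s['tool_rot'])
Rm=R.from_euler('xyz',s['tool_rot'],degrees=True).as_matrix()
# tool-frame shift to a point 150 above knob neighbourhood
print(Rm.T@(np.array([590,-85,240])-s['eef_pos']))
E
```

```text
barL [535. -26.  44.]
barR [ 519. -139.   44.]
piv [604. -42.  65.]
knob [601. -83.  76.]
panelFL [629.  -9.  50.]
panelFR [ 606. -182.   50.]
panelBL [755. -27.  50.]
panelBR [ 730. -200.   50.]
[-1.79998396e+02 -1.68389271e-03  2.08426754e+01]
[ 521.12645714 -360.60848594   -3.42497494]
```

play_rows(rows=[{"x": 0.2,"y": -0.14},{"x": 0.2,"y": -0.14},{"x": 0.2,"y": -0.14},{"x": 0.2,"y": -0.14},{"x": 0.2,"y": -0.14},{"x": 0.2,"y": -0.14},{"x": 0.2,"y": -0.14},{"x": 0.2,"y": -0.14},{"x": 0.2,"y": -0.14},{"x": 0.2,"y": -0.14}])

```text
invalid input at $.rows[0]: expected keys x, y, z, roll, grip
```

play_rows(rows=[{"x": 0.2,"y": -0.135},{"x": 0.2,"y": -0.135},{"x": 0.2,"y": -0.135},{"roll": 0.12},{"roll": 0.12},{"roll": 0.12},{"roll": 0.12},{"roll": 0},{"roll": 0}])

```text
invalid input at $.rows[0]: expected keys x, y, z, roll, grip
```

play_rows(rows=[{"x": 0.2,"y": -0.14,"z": 0,"roll": 0,"grip": 1},{"x": 0.2,"y": -0.14,"z": 0,"roll": 0,"grip": 1},{"x": 0.2,"y": -0.14,"z": 0,"roll": 0,"grip": 1},{"x": 0.2,"y": -0.14,"z": 0,"roll": 0,"grip": 1},{"x": 0.2,"y": -0.14,"z": 0,"roll": 0,"grip": 1},{"x": 0.2,"y": -0.14,"z": 0,"roll": 0,"grip": 1},{"x": 0.2,"y": -0.14,"z": 0,"roll": 0,"grip": 1},{"x": 0.2,"y": -0.14,"z": 0,"roll": 0,"grip": 1},{"x": 0.2,"y": -0.14,"z": 0,"roll": 0,"grip": 1},{"x": 0.2,"y": -0.14,"z": 0,"roll": 0,"grip": 1}])

```text
time: 1.9
eef_pos: [506.3, -201.7, 237.0]
tool_rot: [180.0, -0.0, 20.8]
contact_force: [1.6, 0.2, 0.5]
grip_width: 87.3
grip_force: 0.0
```

play_rows(rows=[{"x": 0.2,"y": -0.135,"z": 0,"roll": 0,"grip": 1},{"x": 0.2,"y": -0.135,"z": 0,"roll": 0,"grip": 1},{"x": 0.2,"y": -0.135,"z": 0,"roll": 0,"grip": 1},{"x": 0,"y": 0,"z": 0,"roll": 0.12,"grip": 1},{"x": 0,"y": 0,"z": 0,"roll": 0.12,"grip": 1},{"x": 0,"y": 0,"z": 0,"roll": 0.12,"grip": 1},{"x": 0,"y": 0,"z": 0,"roll": 0.12,"grip": 1},{"x": 0,"y": 0,"z": 0,"roll": 0,"grip": 1},{"x": 0,"y": 0,"z": 0,"roll": 0,"grip": 1}])

```text
time: 2.8
eef_pos: [588.8, -85.0, 236.6]
tool_rot: [-180.0, -0.0, -7.7]
contact_force: [-0.2, 0.2, 0.5]
grip_width: 86.9
grip_force: 0.0
```

```bash
python3 - <<'E'
from h import *
s=observe();print(s['time'],s['eef_pos'],s['tool_rot'],s['qpos'])
c=cam('wrist');cv2.imwrite('pics/w1.png',read_camera('wrist'))
for k,z in dict(bar_mid=44,button_pivot=65,button_knob=76,pocket=40).items():
    for r in place_of(k,'wrist')[:2]: print(k,round(r['score'],2),np.round(r['location']),np.round(at_z(c,r['location'],z),1))
a=read_camera('scene')[60:330,130:490];cv2.imwrite('pics/s1.png',cv2.resize(a,None,fx=2.2,fy=2.2))
E
```

```text
2.8 [588.80694827 -84.97109807 236.63032408] [-1.79999679e+02 -4.74618647e-03 -7.73824300e+00] [ 20.08492042  13.93916483 -19.22192671  91.09008162   4.69350947
  75.76111786 -97.50555876]
button_pivot 0.85 [222. 179.] [607.6 -38.8  65. ]
button_knob 0.75 [265. 177.] [606.7 -80.7  76. ]
button_knob 0.42 [270. 237.] [546.8 -77.6  76. ]
pocket 0.71 [222. 181.] [601.9 -34.4  40. ]
```

View pics/w1.png

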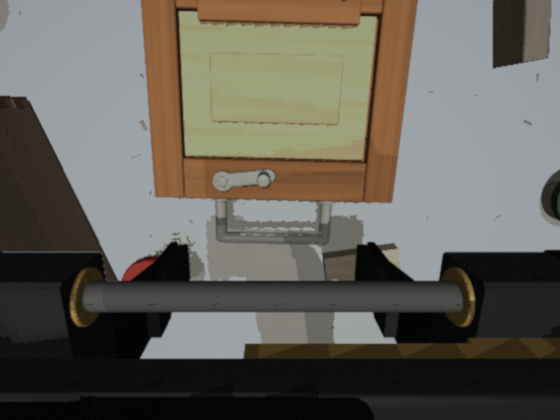

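View pics/s1.png

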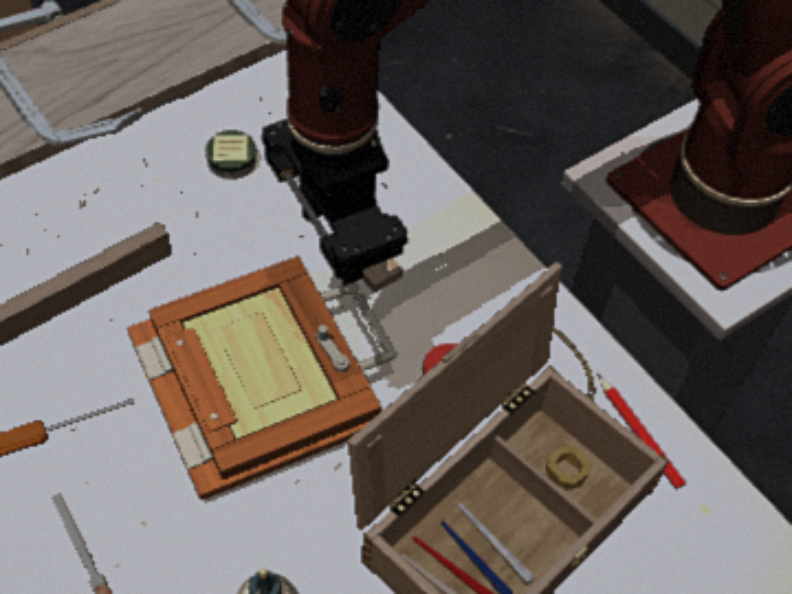

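The wrist view shows the pivot at (222,180), the knob at (264,178) and the bar along (222–325, 239). The gripper body is wide along the closing direction. I'll pinch the knob next.

play_rows(rows=[{"x": 0.075,"y": -0.026,"z": 0.19,"roll": 0,"grip": 1},{"x": 0,"y": 0,"z": 0.19,"roll": 0,"grip": 1},{"x": 0,"y": 0,"z": 0.19,"roll": 0,"grip": 1},{"x": 0,"y": 0,"z": 0.185,"roll": 0,"grip": 1},{"x": 0,"y": 0,"z": 0,"roll": 0,"grip": 0},{"x": 0,"y": 0,"z": 0,"roll": 0,"grip": 0},{"x": 0,"y": 0,"z": 0,"roll": 0,"grip": 0},{"x": 0,"y": 0,"z": 0,"roll": 0,"grip": 0},{"x": 0,"y": 0,"z": 0,"roll": 0,"grip": 0},{"x": 0,"y": 0,"z": 0,"roll": 0,"grip": 0}])

```text
time: 4.1
eef_pos: [604.5, -82.1, 86.1]
tool_rot: [180.0, -0.0, -8.0]
contact_force: [0.1, 0.3, -0.9]
grip_width: 47.1
grip_force: 0.0
```

play_rows(rows=[{"x": 0,"y": 0,"z": 0,"roll": 0,"grip": 0},{"x": 0,"y": 0,"z": 0,"roll": 0,"grip": 0},{"x": 0,"y": 0,"z": 0,"roll": 0,"grip": 0},{"x": 0,"y": 0,"z": 0,"roll": 0,"grip": 0},{"x": 0,"y": 0,"z": 0,"roll": 0,"grip": 0},{"x": 0,"y": 0,"z": 0,"roll": 0,"grip": 0},{"x": 0,"y": 0,"z": 0,"roll": 0,"grip": 0}])

```text
time: 4.8
eef_pos: [604.5, -79.0, 85.5]
tool_rot: [-179.8, 0.0, -7.8]
contact_force: [0.1, 7.9, 0.5]
grip_width: 10.9
grip_force: 30.0
```

```bash
python3 - <<'E'
from h import *
s=observe();print({k:s[k] for k in('time','eef_pos','contact_force','grip_width','grip_force')})
E
```

```text
{'time': 4.8, 'eef_pos': array([604.50054493, -78.98294489,  85.4585443 ]), 'contact_force': array([0.10042905, 7.94084698, 0.47822179]), 'grip_width': 10.930833401196931, 'grip_force': 29.99993473291397}
```

play_rows(rows=[{"x": 0.035,"y": -0.022,"z": 0,"roll": 0,"grip": 0},{"x": 0.034,"y": -0.014,"z": 0,"roll": 0,"grip": 0},{"x": 0.03,"y": -0.02,"z": 0,"roll": 0,"grip": 0},{"x": 0.026,"y": -0.025,"z": 0,"roll": 0,"grip": 0},{"x": 0.022,"y": -0.03,"z": 0,"roll": 0,"grip": 0},{"x": 0.016,"y": -0.032,"z": 0,"roll": 0,"grip": 0},{"x": 0.01,"y": -0.035,"z": 0,"roll": 0,"grip": 0},{"x": 0.003,"y": -0.036,"z": 0,"roll": 0,"grip": 0},{"x": 0,"y": -0.01,"z": 0,"roll": 0,"grip": 0},{"x": 0,"y": 0,"z": 0,"roll": 0,"grip": 0}])

```text
time: 5.8
eef_pos: [648.8, -45.4, 86.2]
tool_rot: [179.9, -0.4, -8.1]
contact_force: [10.8, -9.2, -4.3]
grip_width: 10.7
grip_force: 30.0
```

play_rows(rows=[{"x": 0,"y": 0,"z": 0,"roll": 0,"grip": 0.4},{"x": 0,"y": 0,"z": 0,"roll": 0,"grip": 0.4},{"x": 0,"y": 0,"z": 0,"roll": 0,"grip": 0.4},{"x": 0,"y": 0,"z": -0.15,"roll": 0,"grip": 0.4},{"x": -0.1,"y": 0,"z": -0.22,"roll": 0,"grip": 0.2},{"x": -0.15,"y": 0,"z": -0.2,"roll": 0,"grip": 0},{"x": -0.25,"y": 0.05,"z": 0,"roll": 0,"grip": 0},{"x": -0.2,"y": 0.05,"z": 0,"roll": 0,"grip": 0},{"x": 0,"y": 0,"z": 0,"roll": 0,"grip": 0},{"x": 0,"y": 0,"z": 0,"roll": 0,"grip": 0}])

```text
time: 6.8
eef_pos: [504.7, -42.6, 200.1]
tool_rot: [180.0, -0.1, -8.0]
contact_force: [0.4, -0.4, 0.2]
grip_width: 1.9
grip_force: 0.0
```

```bash
python3 - <<'E'
from h import *
s=observe();print({k:s[k] for k in('time','eef_pos','tool_rot','contact_force','grip_width')})
c=cam('wrist');cv2.imwrite('pics/w2.png',read_camera('wrist'))
for k,z in dict(bar_mid=44,button_pivot=65,button_knob=76).items():
    for r in place_of(k,'wrist')[:2]: print(k,round(r['score'],2),np.round(r['location']),np.round(at_z(c,r['location'],z),1))
E
```

```text
{'time': 6.8, 'eef_pos': array([504.69244749, -42.63718811, 200.12617408]), 'tool_rot': array([ 1.79983180e+02, -7.08453404e-02, -7.95458240e+00]), 'contact_force': array([ 0.40704287, -0.43351803,  0.17095843]), 'grip_width': 1.861547411217316}
button_pivot 0.65 [250.  79.] [606.3 -39.6  65. ]
button_knob 0.93 [248.  18.] [645.9 -45.   76. ]
```

View pics/w2.png

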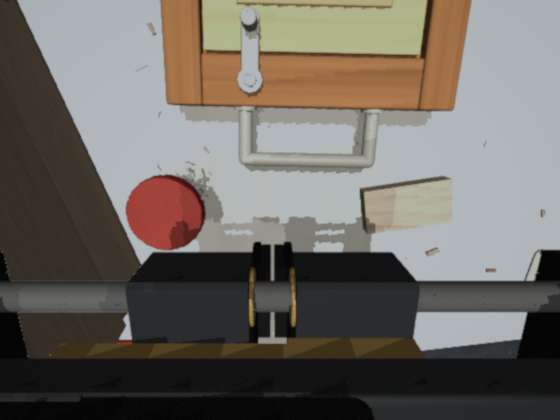

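```bash
python3 - <<'E'
from h import *
s=observe();c=cam('wrist')
L,Rr=at_z(c,(246,159),44),at_z(c,(372,160.5),44);print(L,Rr,(L+Rr)/2,np.degrees(np.arctan2(-(L-Rr)[0],(L-Rr)[1])))
print('jar',at_z(c,(165,212),85),'offcut',[at_z(c,p,19).round() for p in((365,188),(362,230),(450,178))])
b=np.array([534.5,-80,44.]);u=np.array([np.cos(np.radians(-8)),np.sin(np.radians(-8)),0])
t=b-u*24;t[2]=38
Rm=R.from_euler('xyz',s['tool_rot'],degrees=True).as_matrix()
print(t,Rm.T@(t-s['eef_pos']))
E
```

```text
[543.03716589 -23.67882721  44.        ] [ 526.12993866 -135.6374289    44.        ] [534.58355228 -79.65812805  44.        ] -8.587532070907582
jar [514.68115809  44.34390812  85.        ] offcut [array([ 495., -134.,   19.]), array([ 451., -128.,   19.]), array([ 494., -218.,   19.])]
[510.73356635 -76.65984558  38.        ] [  9.49537661  33.40381048 161.43988189]
```

play_rows(rows=[{"x": 0.047,"y": 0.2,"z": 0,"roll": 0,"grip": 0},{"x": 0,"y": 0,"z": 0.2,"roll": 0,"grip": 0},{"x": 0,"y": 0,"z": 0.2,"roll": 0,"grip": 0},{"x": 0,"y": 0,"z": 0.2,"roll": 0,"grip": 0},{"x": 0,"y": 0,"z": 0.2,"roll": 0,"grip": 0},{"x": 0.02,"y": 0,"z": 0,"roll": 0,"grip": 0},{"x": 0.02,"y": 0,"z": 0,"roll": 0,"grip": 0},{"x": 0.02,"y": 0,"z": 0,"roll": 0,"grip": 0},{"x": 0,"y": 0,"z": 0,"roll": 0,"grip": 0}])

```text
time: 7.9
eef_pos: [516.3, -84.4, 39.1]
tool_rot: [180.0, 0.6, -7.9]
contact_force: [-17.5, 4.2, -3.1]
grip_width: 0.1
grip_force: 9.1
```

play_rows(rows=[{"x": 0.015,"y": 0,"z": 0,"roll": 0,"grip": 0},{"x": 0.003,"y": 0,"z": -0.035,"roll": 0,"grip": 0},{"x": 0.003,"y": 0,"z": -0.035,"roll": 0,"grip": 0},{"x": 0.004,"y": 0,"z": -0.035,"roll": 0,"grip": 0},{"x": 0.006,"y": 0,"z": -0.035,"roll": 0,"grip": 0},{"x": 0.006,"y": 0,"z": -0.035,"roll": 0,"grip": 0},{"x": 0.007,"y": 0,"z": -0.035,"roll": 0,"grip": 0},{"x": 0,"y": 0,"z": 0,"roll": 0,"grip": 0}])

```text
time: 8.7
eef_pos: [522.1, -85.3, 81.3]
tool_rot: [180.0, 0.9, -7.9]
contact_force: [-31.0, 5.5, 2.7]
grip_width: 0.3
grip_force: 15.8
```

```bash
python3 - <<'E'
from h import *
a=read_camera('scene')[130:270,170:400];cv2.imwrite('pics/s2.png',cv2.resize(a,None,fx=3.4,fy=3.4,interpolation=cv2.INTER_CUBIC))
E
```

```text
(no output)
```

View pics/s2.png

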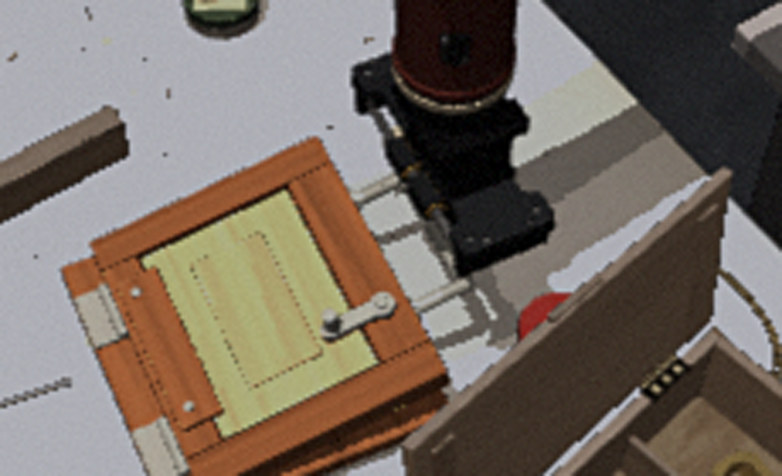

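The scene view shows the frame lifting off the baseboard with the button across and the panel seated. I'll keep going along the arc.

play_rows(rows=[{"x": 0.009,"y": 0,"z": -0.034,"roll": 0,"grip": 0},{"x": 0.009,"y": 0,"z": -0.034,"roll": 0,"grip": 0},{"x": 0.01,"y": 0,"z": -0.034,"roll": 0,"grip": 0},{"x": 0.012,"y": 0,"z": -0.034,"roll": 0,"grip": 0},{"x": 0.012,"y": 0,"z": -0.033,"roll": 0,"grip": 0},{"x": 0.012,"y": 0,"z": -0.033,"roll": 0,"grip": 0},{"x": 0.014,"y": 0,"z": -0.032,"roll": 0,"grip": 0},{"x": 0.014,"y": 0,"z": -0.032,"roll": 0,"grip": 0},{"x": 0.015,"y": 0,"z": -0.032,"roll": 0,"grip": 0},{"x": 0,"y": 0,"z": 0,"roll": 0,"grip": 0}])

```text
time: 9.75
eef_pos: [544.0, -88.9, 142.7]
tool_rot: [179.9, 0.8, -8.0]
contact_force: [-37.7, 4.6, 16.3]
grip_width: 0.5
grip_force: 19.5
```

play_rows(rows=[{"x": 0.01,"y": 0,"z": -0.031,"roll": 0,"grip": 0},{"x": 0.013,"y": 0,"z": -0.031,"roll": 0,"grip": 0},{"x": 0.016,"y": 0,"z": -0.031,"roll": 0,"grip": 0},{"x": 0.016,"y": 0,"z": -0.029,"roll": 0,"grip": 0},{"x": 0.016,"y": 0,"z": -0.029,"roll": 0,"grip": 0},{"x": 0.018,"y": 0,"z": -0.029,"roll": 0,"grip": 0},{"x": 0,"y": 0,"z": 0,"roll": 0,"grip": 0},{"x": 0,"y": 0,"z": 0,"roll": 0,"grip": 0}])

```text
time: 10.55
eef_pos: [566.9, -92.5, 180.4]
tool_rot: [179.9, 0.1, -8.0]
contact_force: [-14.9, -0.3, 7.1]
grip_width: 0.4
grip_force: 7.6
```

play_rows(rows=[{"x": 0.017,"y": 0,"z": -0.022,"roll": 0,"grip": 0},{"x": 0.018,"y": 0,"z": -0.022,"roll": 0,"grip": 0},{"x": 0.018,"y": 0,"z": -0.021,"roll": 0,"grip": 0},{"x": 0.018,"y": 0,"z": -0.021,"roll": 0,"grip": 0},{"x": 0.019,"y": 0,"z": -0.021,"roll": 0,"grip": 0},{"x": 0.019,"y": 0,"z": -0.02,"roll": 0,"grip": 0},{"x": 0,"y": 0,"z": 0,"roll": 0,"grip": 0},{"x": 0,"y": 0,"z": 0,"roll": 0,"grip": 0},{"x": 0,"y": 0,"z": 0,"roll": 0,"grip": 0}])

```text
time: 11.45
eef_pos: [589.4, -95.9, 206.4]
tool_rot: [179.9, -0.0, -8.0]
contact_force: [-9.7, -1.5, 7.2]
grip_width: 0.7
grip_force: 5.5
```

```bash
python3 - <<'E'
from h import *
s=observe();print({k:s[k] for k in('time','eef_pos','tool_rot','contact_force')})
a=read_camera('scene')[130:270,170:400];cv2.imwrite('pics/s3.png',cv2.resize(a,None,fx=3.4,fy=3.4,interpolation=cv2.INTER_CUBIC))
cv2.imwrite('pics/w3.png',read_camera('wrist'))
# predicted feature pixels for angles
sc=cam('scene');w=cam('wrist')
h=np.array([606.5,-39.4,0])-R.from_euler('z',-8,degrees=True).apply([-180,50,0]);h[2]=32
print('hinge',h)
for a in(38,43,48):
    Q=R.from_euler('z',-8,degrees=True)*R.from_euler('y',a,degrees=True)
    for n,p in dict(knob=(-140,50,53),cornerL=(-200,120,24),cornerR=(-200,-120,24),barL=(-245,55,12)).items():
        q=h+Q.apply(p); print(a,n,q.round(),((pix(sc,q)-[170,130])*3.4).round(),pix(w,q).round())
E
```

```text
{'time': 11.45, 'eef_pos': array([589.36214165, -95.90621998, 206.37092775]), 'tool_rot': array([ 1.79924805e+02, -3.54355511e-02, -8.00811275e+00]), 'contact_force': array([-9.70826572, -1.46598319,  7.24917914])}
hinge [ 777.78959733 -113.96456161   32.        ]
38 knob [708. -54. 160.] [260. 304.] [161.  40.]
38 cornerL [653.  25. 174.] [387. 336.] [ 33. 167.]
38 cornerR [ 620. -213.  174.] [247.  89.] [480. 167.]
38 barL [602. -34. 192.] [402. 228.] [150. 255.]
43 knob [719. -55. 166.] [244. 305.] [155.  12.]
43 cornerL [666.  23. 186.] [370. 334.] [ 12. 145.]
43 cornerR [ 632. -215.  186.] [230.  85.] [499. 145.]
43 barL [616. -36. 208.] [383. 223.] [136. 239.]
48 knob [731. -57. 172.] [228. 308.] [149. -20.]
48 cornerL [680.  21. 197.] [352. 334.] [-13. 116.]
48 cornerR [ 646. -217.  197.] [212.  82.] [520. 116.]
48 barL [632. -38. 222.] [362. 219.] [118. 215.]
```

View pics/s3.png

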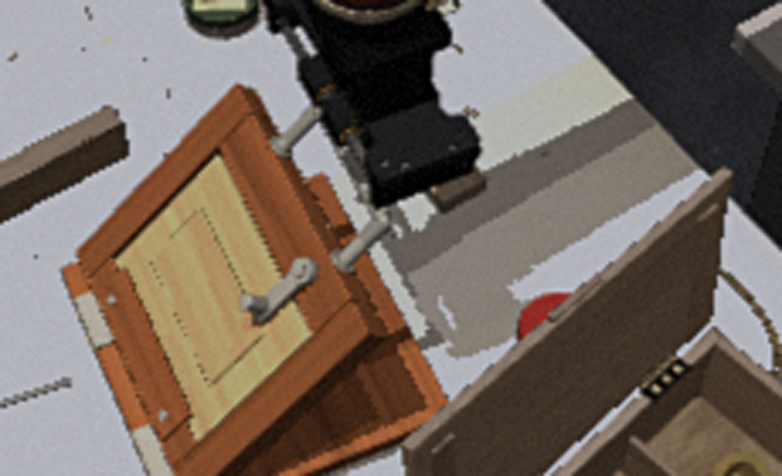

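View pics/w3.png

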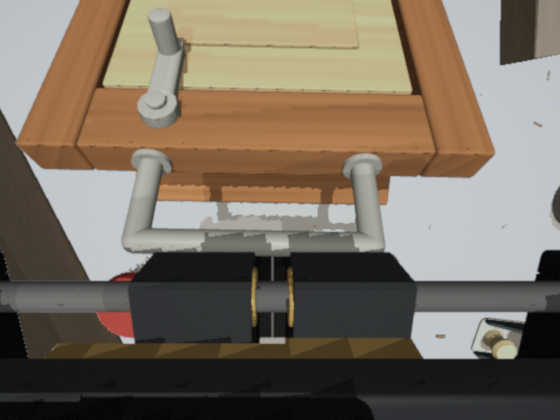

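The wrist view puts the knob at (160,12) and the bar's left end at (128,240), which means about 43°. The scene view puts the corner at (240,88), which means about 41°. I'll raise it roughly 2.5° more to centre it on 45°.

play_rows(rows=[{"x": 0.013,"y": 0,"z": -0.012,"roll": 0,"grip": 0},{"x": 0.013,"y": 0,"z": -0.012,"roll": 0,"grip": 0},{"x": 0.013,"y": 0,"z": -0.011,"roll": 0,"grip": 0},{"x": 0,"y": 0,"z": 0,"roll": 0,"grip": 0},{"x": 0,"y": 0,"z": 0,"roll": 0,"grip": 0},{"x": 0,"y": 0,"z": 0,"roll": 0,"grip": 0},{"x": 0,"y": 0,"z": 0,"roll": 0,"grip": 0},{"x": 0,"y": 0,"z": 0,"roll": 0,"grip": 0},{"x": 0,"y": 0,"z": 0,"roll": 0,"grip": 0}])

```text
time: 12.45
eef_pos: [597.5, -96.8, 213.4]
tool_rot: [179.9, -0.1, -8.0]
contact_force: [-8.9, -0.9, 6.5]
grip_width: 0.4
grip_force: 4.2
```

```bash
python3 - <<'E'
from h import *
s=observe();print({k:s[k] for k in('time','eef_pos','tool_rot','contact_force')})
cv2.imwrite('pics/w4.png',read_camera('wrist'))
w=cam('wrist')
h=np.array([777.8,-114,32])
for k in('button_knob','button_pivot','bar_mid'): print(k,[(r['location'],round(r['score'],2)) for r in place_of(k,'wrist')[:1]])
for a in(40,45,50):
    Q=R.from_euler('z',-8,degrees=True)*R.from_euler('y',a,degrees=True)
    for n,p in dict(knob=(-140,50,44),pivot=(-180,50,33),cornerL=(-200,120,24),cornerR=(-200,-120,24),barL=(-245,55,12)).items():
        print(a,n,pix(w,h+Q.apply(p)).round())
E
```

```text
{'time': 12.45, 'eef_pos': array([597.50791709, -96.75128981, 213.41434973]), 'tool_rot': array([ 1.79947931e+02, -9.27225581e-02, -7.99126098e+00]), 'contact_force': array([-8.88354405, -0.86220058,  6.48709561])}
button_knob [([165.1, 32.6], 0.85)]
button_pivot [([157.9, 104.4], 0.97)]
bar_mid [([251.6, 241.3], 0.61)]
40 knob [170.  62.]
40 pivot [166. 132.]
40 cornerL [ 38. 172.]
40 cornerR [477. 173.]
40 barL [152. 259.]
45 knob [164.  38.]
45 pivot [158. 108.]
45 cornerL [ 18. 150.]
45 cornerR [495. 150.]
45 barL [138. 242.]
50 knob [159.  11.]
50 pivot [150.  78.]
50 cornerL [ -5. 121.]
50 cornerR [515. 121.]
50 barL [121. 217.]
```

View pics/w4.png

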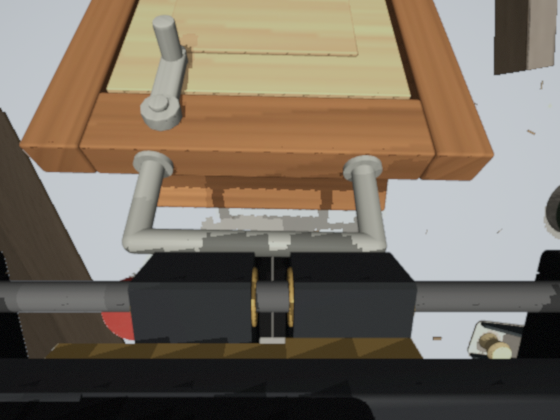

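The knob, pivot and bar pixels all fit 45–46°. The button is across, the panel is seated and about 9 N is pressing on the bar, so I'm handing in.

```bash
python3 -c "
from cell import *
print(hand_in())"
```

```text
the job is handed in; nothing more can be done
None
```

I turned the button fully across and handed the job in with the frame at about 45°, the panel seated and no other item touched as far as I could see; no verdict came back. The closed fingers press on the front of the bar with about 9 N rather than pinching it, because the gripper body would hit the frame in a pinch at that angle.

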